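# Level the wax heater with a wedge

### The job

The wax heater on the desk has lost its two front feet and leans forward. Push the orange wedge, thin end first, under the middle of its low front edge until the heater sits level, then let go of the wedge and leave it there, flat on the desk and carrying the front. Leave the heater standing where it is, and do not disturb the cream pot or the two nail polish bottles.

Things in the scene. Friction and masses are not known exactly. Their poses are not given: they have to be found in the camera images.
- wax_heater: White wax heater, lidded round pot on top, 0.7-0.95 kg, now leaning forward about 0.1 rad. Axes: x to its rear, y to its left, z up (vertical when level). Origin: centre of its footprint, at the level of its soles. Box 170 x 170 mm, underside at z 22, top at z 72, pot and lid up to z 124 mm. Front face (x -85) has a black dial, red lamp and black switch.
- heater_front_edge (a point): Middle of the lower edge of the heater's front face (x -85, y 0, z 22 mm in its frame; same axes). About 7 mm above the desk at the start, 22 mm when level. Only two 8 mm long, 16 mm thick steel stubs are left of the front feet, at x -70, y +-65 mm in the heater's frame: the wedge goes between them.
- heater_rear_foot (a point): Midway between the heater's two rubber rear feet (20 mm diameter, 22 mm high, at x 65, y +-65 mm), at the front of their soles: x 55, y 0, z 0 mm in the heater's frame, same axes. The heater tips about this line.
- wedge_grip (a point): Orange plastic wedge, 0.13 kg, 158 x 40 mm, flat on the desk. Point on the axis of its upright grip, 40 mm above the underside; x to the thin end, z up. Grip 24 x 24 mm, 28 to 56 mm above the underside, standing on a 28 mm high body that runs from 16 mm behind the point to 42 mm ahead; from there the ramp falls evenly to the tip.
- wedge_tip (a point): Middle of the wedge's 3 mm high thin end, 142 mm ahead of the grip, 1.5 mm above the underside; axes as the wedge's. A black line across the ramp, 66 mm ahead of the grip, marks where it is 22 mm high: with that line under the heater's front edge the heater is level. The ramp holds by friction and does not slip back when let go.
- cream_pot: round grey and white cream pot, 91 mm diameter, 44 mm high, a bystander. Origin at the centre of its underside.
- red_polish: dark red nail polish bottle with black cap, 26 x 26 x 76 mm, a bystander. Origin at the centre of its underside.
- pink_polish: pink nail polish bottle with white cap, 26 x 26 x 76 mm, a bystander. Origin at the centre of its underside.

How it is judged (in metres and radians):
At the end, for the whole second after the job is handed in: The heater is level within 0.024 rad (1.4 degrees) and at rest, its front carried by the wedge (more than 0.5 N between them), and the wedge lies flat on the desk, let go (angle between wax_heater's own z axis and vertical below 0.024 rad and contact force between wedge and wax_heater above 0.5 N and angle between wedge_grip's own z axis and vertical below 0.06 rad and height (world z) of wedge_grip below 0.046 m and linear speed of wax_heater below 0.01 m/s); the robot touches nothing.
It fails at once if the heater is shifted more than 30 mm from where it stood (distance of heater_rear_foot from where it was at the start of the episode above 0.03 m).
It fails at once if a bystander (cream pot or a polish bottle) is moved more than 20 mm (distance of any of cream_pot, red_polish, pink_polish from where it was at the start of the episode above 0.02 m).
It also fails if it takes over 43 s, if anything falls off the work surface, if the arm or the gripper's body presses on something with over 40 N, if the wrist force passes 120 N, or if a joint passes its speed limit or range.

### The arm

A 6-joint arm with a two-finger parallel gripper is mounted at the origin on the work surface; the furniture and walls round the work are solid. World frame = base frame: x ahead of the robot, y to its left, z up, the work surface at z = 0. Lengths are in m, angles in degrees, forces in N, time in s.
With the tool pointing down it reaches from about 0.325 to 1 m from the base axis. Payload 5.1 kg.
Tool frame: the origin (TCP) lies between the finger pads; the fingertips stand 22 mm ahead of it and the grasp point (between the pads) lies 3 mm ahead of it; z points along the fingers, y is the line along which they close (so a half turn about z gives the same grasp; the last joint's range is limited). The gripper opens to 85 mm and grips with 20 to 120 N. Pads are 22 mm wide; open, the fingers measure 114 mm over their backs; the gripper's body (76 mm by 85 mm) begins 54 mm behind the grasp point. The pads swing forward as they close: fully open they stand 13 mm farther back than shut.
Start: joints at [-77.097, 7.093, 94.555, -0, 78.352, -4.733], TCP at [0.197, -0.619, 0.224] pointing down, gripper open.
Joint ranges: [-149.61, 149.61], [-58.7, 133.49], [1.44, 155.28], [-77.14, 257.14], [18.33, 153.61], [-166.67, 166.67]. Speed limits (degrees/s): [147.25, 147.25, 180, 180, 180, 180].

### API

Orientations are given as a 3x3 rotation matrix whose columns are the frame's x, y, z axes.
In Python, from cell import ctrl, get_image, calibration, order, look_for, regions_of gives the robot as it stands. The module is installed in compiled form; this text tells all that it offers.
- The arm moves only by the tool carry_out, never from a script. Its argument "targets" is text: rows parted by semicolons, each of 6 numbers parted by spaces: the shift along the tool's x, y, z in units of 3 cm (1.0 is 3 cm), then the turn, a rotation vector about the tool's x, y, z in units of 0.12 rad (1.0 is 0.12 rad). A call has 1 to 5 rows; each row shifts and turns the commanded pose from where the row before left it, along the tool's axes as they then stand; what a row does not reach is not made up. A row lasts 1/12 s, in which the tool goes at most 41.7 mm and 7.16 degrees, less where a joint would pass 70% of its speed; a pose out of reach is approached as far as the arm can. A call with a number of a shift or a turn outside -1 to 1 is refused whole. A call with a gripper value outside its range is refused whole. "jaw" is the closure, from -1 (fully open) to 1 (shut), so that 0 is half open, set as the call begins (left out, the last holds). The fingers move at their own pace and stop on an object; "newtons" is the grip in N (left out, the last holds). Time passes only in rows, so rows that do not move let the fingers close. It gives the time, the measured TCP pose, the force, the opening and the grip force at its end, in the units of the state.
- ctrl.read_state(): the state, without advancing time (a new reading comes with each control period).
- get_image(name): name is "scene" or "top"; returns the picture (400x640x3 uint8, red, green, blue); there is no depth.
- calibration(name): a dict with "fx", "fy", "cx", "cy" (pixels), "k1" (the pictures are not rectified: a ray, as slopes to the right and down, at radius r is drawn at 1 + k1 r^2 times it, then the intrinsics apply), "world_from_camera" (4x4, takes a point from camera to world coordinates). Camera axes: x right, y down, z forward; pixel columns grow to the right and rows downward; lengths in m; the calibration is good to about 2 mm. A picture is of the moment at which its call begins. calibration takes no time and is no camera call.
- order.hand_in(): hands the job in; it is judged then, once.
Trained networks look in the newest picture that a camera, given by its name, has taken for a name from the list of things; names that differ only in an ending like _2 or _b are one class to them, and where a whole thing is asked for, a point or a joint stands for the part that bears it (a point fixed in the world has none). Each returns a list of dicts, best first, with "score" (0 to 1); they miss things now and then, are a little off and sometimes report something else, mostly with a low value. They report only what shows in the picture. A call takes as long as a camera call.
- look_for(camera, name): "extent" ([left, top, right, bottom] in pixels, round what is visible of it).
- regions_of(camera, name): "region" (400x640 bool, what is visible of it) and "extent" ([left, top, right, bottom] in pixels, round what is visible of it).
The state is a dict: "time_s": time; "qpos": joint angles; "dq": joint speeds; "joint_efforts": joint torques, N m; "eef_pos": TCP position; "ee_rot": TCP orientation; "contact_force": force on the tool from outside, world axes, zero at the start; "moment": the same for the moment, N m; "gripper_width": opening from 0.0 (shut) to 1.0 (fully open); "finger_force": force on a finger pad.
Only numpy, scipy, OpenCV 4.12 (cv2) and the standard library are available. Lean on these libraries where they do the work, as an engineer would, in place of code of your own. Each camera call takes 0.05 s, during which the arm holds its last target. There are 200 camera calls.

## Working session

There is one attempt and no reset: what is moved stays moved. The work goes in short steps, Python scripts to look and compute and a tool call to move; the robot and the scene stay as the last step left them, time stands still between calls to the robot, and variables do not carry over. Pictures are saved under pics/ and viewed, at most 10 in all, crops included, and the job is handed in when it is done.

Besides the shell and the picture viewer there is one more tool, called after "Request:" by a JSON object that holds its "fn" and its "kwargs", one argument or row to a line. carry_out: Moves the arm, as the interface text tells. Its arguments: {"type":"object","properties":{"targets":{"type":"string"},"jaw":{"type":"number"},"newtons":{"type":"number"}},"required":["targets"]}

```bash
mkdir -p pics; cat > h.py <<'E'
import numpy as np, cv2
from cell import ctrl, get_image, calibration, order, look_for, regions_of
def ray(cam,u,v):
    c=calibration(cam); x=(u-c["cx"])/c["fx"]; y=(v-c["cy"])/c["fy"]
    rd=np.hypot(x,y); r=rd
    for _ in range(20): r=rd/(1+c["k1"]*r*r)
    s=r/rd if rd>0 else 1
    T=np.array(c["world_from_camera"]); return T[:3,3],T[:3,:3]@np.array([x*s,y*s,1])
def onz(cam,u,v,z):
    o,d=ray(cam,u,v); return o+d*(z-o[2])/d[2]
def proj(cam,p):
    c=calibration(cam); T=np.linalg.inv(np.array(c["world_from_camera"])); q=T[:3,:3]@np.array(p)+T[:3,3]
    x,y=q[:2]/q[2]; k=1+c["k1"]*(x*x+y*y); return np.array([c["fx"]*x*k+c["cx"],c["fy"]*y*k+c["cy"]])
E
python3 - <<'E'
from h import *
for c in ("scene","top"):
    im=get_image(c); cv2.imwrite(f"pics/{c}0.png",im[:,:,::-1])
    print(c,np.round(calibration(c)["world_from_camera"],3).tolist(),calibration(c)["fx"])
    for n in ("wax_heater","wedge_grip","cream_pot","red_polish","pink_polish"):
        r=look_for(c,n)[:2]; print(n,[(np.round(a["extent"]).tolist(),round(a["score"],2)) for a in r])
print(ctrl.read_state())
E
```

```text
scene [[0.32, 0.538, -0.78, 1.259], [0.948, -0.179, 0.265, -0.012], [0.003, -0.823, -0.568, 0.682], [0.0, 0.0, 0.0, 1.0]] 373.6784165418665
wax_heater [([345.0, 177.0, 421.0, 234.0], 0.66)]
wedge_grip [([301.0, 204.0, 345.0, 242.0], 0.71)]
cream_pot [([303.0, 167.0, 327.0, 199.0], 0.56)]
red_polish [([257.0, 237.0, 272.0, 262.0], 0.58)]
pink_polish [([219.0, 243.0, 235.0, 269.0], 0.55)]
top [[-0.023, -0.983, 0.184, 0.272], [-0.999, 0.03, 0.037, 0.246], [-0.042, -0.183, -0.982, 0.948], [0.0, 0.0, 0.0, 1.0]] 366.888484639179
wax_heater [([204.0, 144.0, 277.0, 217.0], 0.89)]
wedge_grip [([297.0, 150.0, 338.0, 203.0], 0.98)]
cream_pot [([280.0, 238.0, 311.0, 279.0], 0.77)]
red_polish [([382.0, 138.0, 393.0, 152.0], 0.72)]
pink_polish [([415.0, 133.0, 430.0, 152.0], 0.65)]
{'time_s': 0.6, 'qpos': array([-7.70986500e+01,  7.09129911e+00,  9.45548894e+01, -2.50126090e-04,
        7.83518439e+01, -4.73284184e+00]), 'dq': array([-0.07104611,  0.0013556 , -0.03499503, -0.01982717, -0.08911892,
        0.08142686]), 'joint_efforts': array([-8.58329477e-04, -4.23288810e+01, -3.65523612e+01, -4.69926272e-05,
        6.50286765e-04,  1.47382804e-05]), 'eef_pos': array([ 0.19687706, -0.61945798,  0.22354737]), 'ee_rot': array([[ 9.53009789e-01,  3.02939503e-01,  3.49958685e-06],
       [ 3.02939503e-01, -9.53009788e-01, -3.44280767e-05],
       [-7.09448392e-06,  3.38704572e-05, -9.99999999e-01]]), 'contact_force': array([-0.36669581, -0.15870618, -0.77125946]), 'moment': array([-0.012094  , -0.09031476, -0.02778398]), 'finger_force': 0.0, 'gripper_width': 1.000695900781677}
```

View pics/scene0.png

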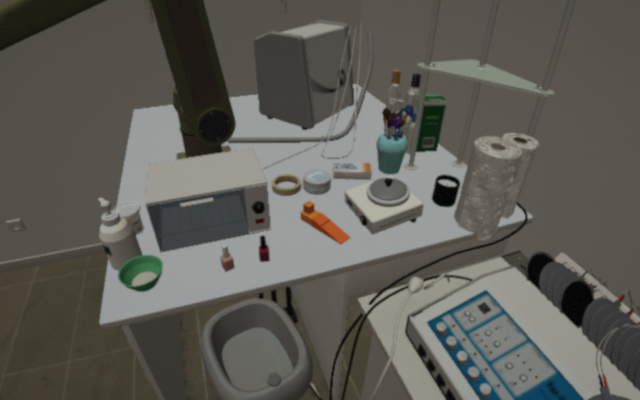

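View pics/top0.png

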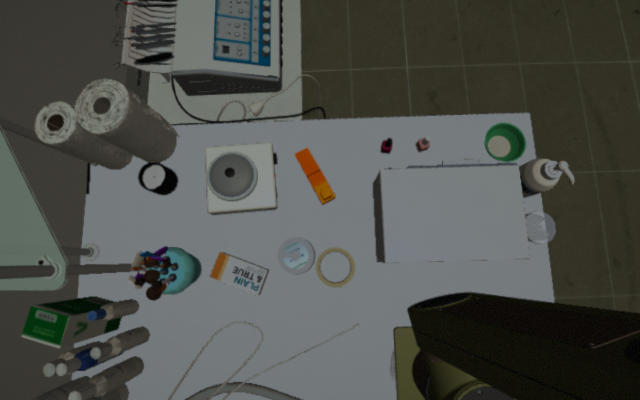

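The scene shows the heater at about (383,205), the wedge with its grip near (308,208) and its tip near (347,240). The top view shows the heater at (240,178) and the wedge from grip (325,192) to tip (303,152). I'll look closer.

```bash
python3 - <<'E'
from h import *
a=cv2.imread("pics/top0.png")[125:225,190:350]; b=cv2.imread("pics/scene0.png")[165:255,290:434]
o=np.vstack([cv2.resize(a,(480,300),interpolation=2),cv2.resize(b,(480,300),interpolation=2)])
cv2.imwrite("pics/z0.png",o)
r=regions_of("top","wedge_grip")[0]["region"]; p=cv2.minAreaRect(np.argwhere(r)[:,::-1].astype(np.float32)); print("wedge",cv2.boxPoints(p))
r=regions_of("top","wax_heater")[0]["region"]; p=cv2.minAreaRect(np.argwhere(r)[:,::-1].astype(np.float32)); print("heater",cv2.boxPoints(p),r.sum())
for u,v in cv2.boxPoints(p): print(onz("top",u,v,0.06))
E
```

```text
wedge [[294.40057 153.71216]
 [308.16913 145.96735]
 [336.50446 196.34125]
 [322.7359  204.08606]]
heater [[202.58374 147.17258]
 [275.9949  141.92892]
 [280.81216 209.37054]
 [207.401   214.6142 ]] 4700
[0.55940774 0.56890715 0.06      ]
[0.56613986 0.37915542 0.06      ]
[0.39309417 0.36762787 0.06      ]
[0.38500268 0.55049761 0.06      ]
```

View pics/z0.png

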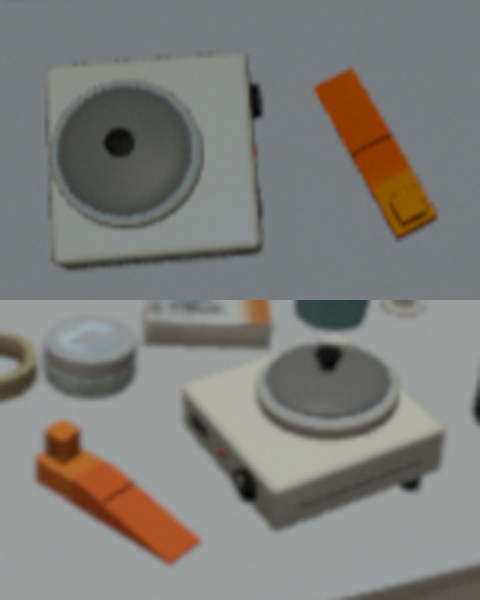

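```bash
cat > fit.py <<'E'
from h import *
from scipy.optimize import least_squares
def hp(p,l,tilt):  # heater local->world; tilt forward
    px,py,yaw=p[:3]; l=np.array(l,float)/1e3; d=l-[.055,0,0]; c,s=np.cos(tilt),np.sin(tilt)
    l=np.array([.055+c*d[0]+s*d[2]*-1, d[1], -0+ s*d[0]+c*d[2]])
    return np.array([px+np.cos(yaw)*l[0]-np.sin(yaw)*l[1],py+np.sin(yaw)*l[0]+np.cos(yaw)*l[1],l[2]])
def wp(p,l):
    l=np.array(l,float)/1e3; return np.array([p[0]+np.cos(p[2])*l[0]-np.sin(p[2])*l[1],p[1]+np.sin(p[2])*l[0]+np.cos(p[2])*l[1],l[2]])
def fit(f,obs,p0):
    g=lambda p:np.concatenate([proj(c,f(p,l))-uv for c,l,uv in obs])
    r=least_squares(g,p0,loss="soft_l1"); return r.x,r.fun.reshape(-1,2)
E
python3 - <<'E'
from fit import *
H=[("top",(-85,-85,72),(272.7,143.7)),("top",(-85,85,72),(277,207.7)),("top",(85,-85,72),(206.3,148.3)),
("scene",(-85,85,72),(344.9,191.4)),("scene",(-85,-85,72),(373.1,222.6)),("scene",(85,-85,72),(422.6,204.6)),("scene",(-85,-85,22),(373.4,233.1)),("scene",(-85,85,22),(345.8,201.3))]
x,r=fit(lambda p,l:hp(p,l,p[3]),H,[.47,.46,1.57,.1]); print("heater",x,"\n",r.round(1).tolist())
print("edge mid",hp(x,(-85,0,22),x[3]))
W=[("top",(142,20,3),(295,154.3)),("top",(142,-20,3),(307.3,148)),("top",(66,20,22),(308.3,176.7)),("top",(66,-20,22),(320,170)),("top",(0,0,56),(326.3,193.7)),
("scene",(142,20,3),(350,237.3)),("scene",(142,-20,3),(341.6,243.6)),("scene",(0,0,56),(308.6,204.6))]
x,r=fit(wp,W,[.43,.24,1.1]); print("wedge",x,"\n",r.round(1).tolist(), wp(x,(142,0,0)))
for n,z in(("cream_pot",.044),("red_polish",.07),("pink_polish",.07)):
    e=look_for("top",n)[0]["extent"]; print(n,onz("top",(e[0]+e[2])/2,(e[1]+e[3])/2,z))
E
```

```text
heater [0.47480458 0.47904674 1.64406234 0.13333827] 
 [[-1.3, -0.8], [-0.7, 0.7], [-2.5, -1.0], [-1.9, -1.1], [-1.7, 0.1], [1.3, -2.8], [-1.6, 3.0], [-1.7, 1.8]]
edge mid [0.48114975 0.39259722 0.00319263]
wedge [0.43154187 0.25602889 0.47787692] 
 [[-1.0, 0.0], [-0.2, -0.7], [-1.3, 0.3], [0.6, -0.4], [-0.4, -0.8], [-0.5, -0.6], [-1.5, 0.1], [-0.8, -1.3]] [0.55763408 0.32133398 0.        ]
cream_pot [0.2733306  0.33372206 0.044     ]
red_polish [0.54546509 0.09979094 0.07      ]
pink_polish [0.54876299 0.01244499 0.07      ]
```

```bash
python3 - <<'E'
from h import *
for uv in((268,232),(160,243)):
    p=onz("scene",*uv,0); print("bottom",p)
    for z in(.1,.15,.2,.25,.3): print(z,proj("scene",[p[0],p[1],z]).round(), proj("top",[p[0],p[1],z]).round())
print(proj("scene",[.2,-.62,.224]))
E
```

```text
bottom [0.45378074 0.13046753 0.        ]
0.1 [266. 203.] [379. 179.]
0.15 [264. 188.] [382. 174.]
0.2 [263. 171.] [385. 169.]
0.25 [261. 153.] [388. 162.]
0.3 [260. 135.] [392. 155.]
bottom [ 0.40701724 -0.16385025  0.        ]
0.1 [151. 214.] [506. 195.]
0.15 [146. 198.] [517. 191.]
0.2 [141. 182.] [529. 186.]
0.25 [136. 164.] [542. 181.]
0.3 [131. 145.] [558. 176.]
[-26.57095258 164.65413669]
```

Request:
{"fn": "carry_out", "kwargs": {
  "targets": "0.88 -0.31 -0.32 0 0 0;0.88 -0.31 -0.32 0 0 0;0.88 -0.31 -0.32 0 0 0;0.88 -0.31 -0.32 0 0 0;0.88 -0.31 -0.32 0 0 0"
}}

```text
time_s: 1.27
eef_pos: [0.3094, -0.5343, 0.272]
ee_rot: [[0.953, 0.303, 0.0], [0.303, -0.953, -0.0], [0.0, 0.0, -1.0]]
contact_force: [1.2, -0.2, 0.6]
gripper_width: 1.005
finger_force: 0.0
```

Request:
{"fn": "carry_out", "kwargs": {
  "targets": "0.88 -0.31 -0.32 0 0 0;0.88 -0.31 -0.32 0 0 0;0.88 -0.31 -0.32 0 0 0;0.88 -0.31 -0.32 0 0 0;0.88 -0.31 -0.32 0 0 0"
}}

```text
time_s: 1.68
eef_pos: [0.4213, -0.4498, 0.3201]
ee_rot: [[0.953, 0.303, 0.0], [0.303, -0.953, -0.0], [0.0, 0.0, -1.0]]
contact_force: [0.0, -1.0, -1.3]
gripper_width: 1.002
finger_force: 0.0
```

Request:
{"fn": "carry_out", "kwargs": {
  "targets": "0.7 -1 0 0 0 0;0.7 -1 0 0 0 0;0.7 -1 0 0 0 0;0.7 -1 0 0 0 0;0.7 -1 0 0 0 0"
}}

```text
time_s: 2.1
eef_pos: [0.4752, -0.2744, 0.3197]
ee_rot: [[0.953, 0.303, 0.0], [0.303, -0.953, -0.0], [0.0, 0.0, -1.0]]
contact_force: [0.3, 0.3, 0.6]
gripper_width: 0.999
finger_force: 0.0
```

Request:
{"fn": "carry_out", "kwargs": {
  "targets": "0.7 -1 0 0 0 0;0.7 -1 0 0 0 0;0.7 -1 0 0 0 0;0.7 -1 0 0 0 0;0.7 -1 0 0 0 0"
}}

```text
time_s: 2.52
eef_pos: [0.5297, -0.0995, 0.3198]
ee_rot: [[0.953, 0.303, 0.001], [0.303, -0.953, -0.0], [0.001, 0.0, -1.0]]
contact_force: [1.0, -0.1, 0.4]
gripper_width: 0.998
finger_force: 0.0
```

Request:
{"fn": "carry_out", "kwargs": {
  "targets": "0.03 -0.82 0 0 0 0;0.03 -0.82 0 0 0 0;0.03 -0.82 0 0 0 0;0.03 -0.82 0 0 0 0;0.03 -0.82 0 0 0 0"
}}

```text
time_s: 2.93
eef_pos: [0.4961, 0.0184, 0.3197]
ee_rot: [[0.953, 0.303, 0.0], [0.303, -0.953, 0.0], [0.0, 0.0, -1.0]]
contact_force: [0.0, 0.6, -0.8]
gripper_width: 1.0
finger_force: 0.0
```

Request:
{"fn": "carry_out", "kwargs": {
  "targets": "0.03 -0.82 0 0 0 0;0.03 -0.82 0 0 0 0;0.03 -0.82 0 0 0 0;0.03 -0.82 0 0 0 0;0.03 -0.82 0 0 0 0"
}}

```text
time_s: 3.35
eef_pos: [0.4631, 0.1369, 0.3198]
ee_rot: [[0.953, 0.303, 0.001], [0.303, -0.953, 0.0], [0.001, 0.0, -1.0]]
contact_force: [-0.2, -0.5, 0.7]
gripper_width: 0.995
finger_force: 0.0
```

Request:
{"fn": "carry_out", "kwargs": {
  "targets": "0.03 -0.82 0 0 0 0;0.03 -0.82 0 0 0 0;0.03 -0.82 0 0 0 0;0.03 -0.82 0 0 0 -0.7;0.03 -0.82 0 0 0 -0.72"
}}

```text
time_s: 3.77
eef_pos: [0.4283, 0.2549, 0.3197]
ee_rot: [[0.886, 0.464, 0.0], [0.464, -0.886, 0.0], [0.001, 0.0, -1.0]]
contact_force: [-0.3, 0.1, -0.6]
gripper_width: 1.002
finger_force: 0.0
```

Request:
{"fn": "carry_out", "kwargs": {
  "targets": "0.05 0 1 0 0 0;0.05 0 1 0 0 0;0 0 1 0 0 0;0 0 1 0 0 0;0 0 1 0 0 0"
}}

```text
time_s: 4.18
eef_pos: [0.4312, 0.2553, 0.1685]
ee_rot: [[0.888, 0.461, 0.001], [0.461, -0.888, 0.0], [0.001, 0.0, -1.0]]
contact_force: [0.8, 0.4, -0.5]
gripper_width: 1.001
finger_force: 0.0
```

Request:
{"fn": "carry_out", "kwargs": {
  "targets": "0 0 0.7 0 0 0;0 0 0.5 0 0 0;0 0 0.3 0 0 0;0 0 0.1 0 0 0"
}}

```text
time_s: 4.52
eef_pos: [0.4304, 0.2547, 0.1198]
ee_rot: [[0.888, 0.46, -0.003], [0.46, -0.888, -0.001], [-0.003, -0.0, -1.0]]
contact_force: [-0.2, 0.6, -0.3]
gripper_width: 1.0
finger_force: 0.0
```

```bash
python3 - <<'E'
from h import *
a=get_image("scene")[150:270,270:430,::-1]; b=get_image("top")[125:225,190:350,::-1]
cv2.imwrite("pics/z1.png",np.hstack([cv2.resize(a,(400,300),interpolation=2),cv2.resize(b,(400,300),interpolation=2)]))
E
```

```text
(no output)
```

View pics/z1.png

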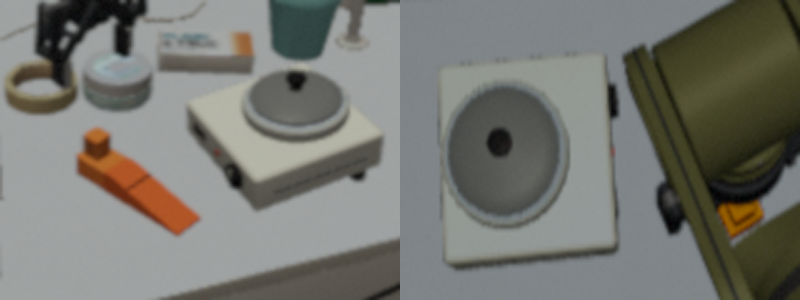

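The fingers show at crop (62,80)/(125,50), above and around the grip at (97,145). The projection needs a check.

```bash
python3 - <<'E'
from h import *
f=lambda p:((proj("scene",p)-[270,150])*2.5).round()
t=np.array([.4304,.2547,.108]); y=np.array([.46,-.888,0])
print(f(t),f(t+.05*y),f(t-.05*y), f([.4315,.256,.056]))
E
```

```text
[93. 95.] [ 60. 113.] [123.  78.] [ 94. 133.]
```

Request:
{"fn": "carry_out", "kwargs": {
  "targets": "0 0 0.7 0 0 0;0 0 0.5 0 0 0;0 0 0.3 0 0 0;0 0 0 0 0 0"
}}

```text
time_s: 4.95
eef_pos: [0.4307, 0.2549, 0.0756]
ee_rot: [[0.888, 0.46, -0.002], [0.46, -0.888, -0.001], [-0.002, -0.0, -1.0]]
contact_force: [-0.0, 0.1, -1.2]
gripper_width: 1.003
finger_force: 0.0
```

```bash
python3 - <<'E'
from h import *
a=get_image("scene")[150:250,270:400,::-1]
a=np.clip(a.astype(float)*1.8,0,255).astype(np.uint8)
cv2.imwrite("pics/z2.png",cv2.resize(a,(780,600),interpolation=2))
f=lambda p:((proj("scene",p)-[270,150])*6).round()
s=ctrl.read_state(); t=s["eef_pos"]+[0,0,-.009]; y=s["ee_rot"][:,1]; print(s["eef_pos"])
print(f(t),f(t+.05*y),f(t-.05*y))
E
```

```text
[0.43134885 0.25518999 0.07670745]
[225. 300.] [149. 345.] [297. 258.]
```

View pics/z2.png

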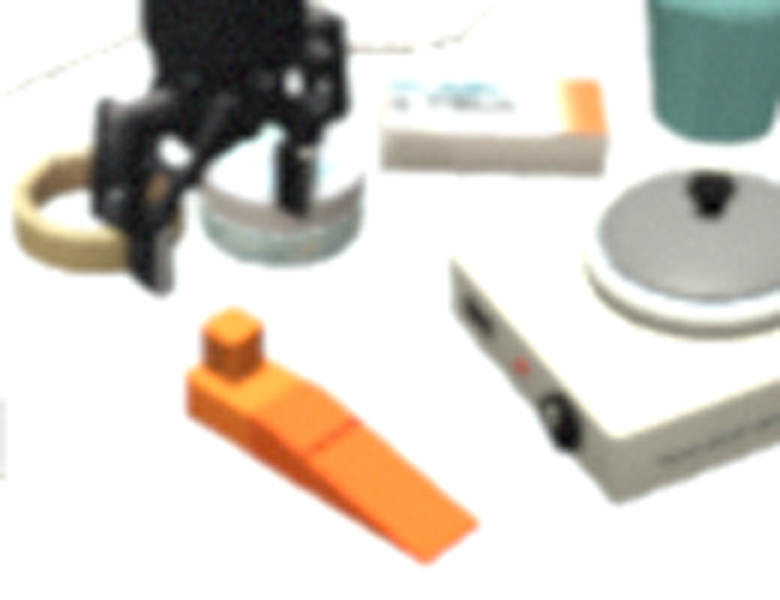

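```bash
python3 - <<'E'
from h import *
s=ctrl.read_state(); t=s["eef_pos"]; x,y=s["ee_rot"][:,0],s["ee_rot"][:,1]
g=lambda p:((proj("top",p)-[270,150])*6).round().astype(int)
a=get_image("top")[150:250,270:400,::-1]
a=cv2.resize(np.clip(a.astype(float)*1.8,0,255).astype(np.uint8),(780,600),interpolation=2)
for q in(-.05,0,.05):
  for dz,c in((-.009,(0,0,255)),(.03,(0,255,0))): cv2.circle(a,tuple(map(int,g(t+q*y+[0,0,dz]))),4,c,1)
cv2.circle(a,tuple(map(int,g([.4315,.256,.056]))),5,(255,0,0),2)
cv2.imwrite("pics/z3.png",a)
E
```

```text
(no output)
```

View pics/z3.png

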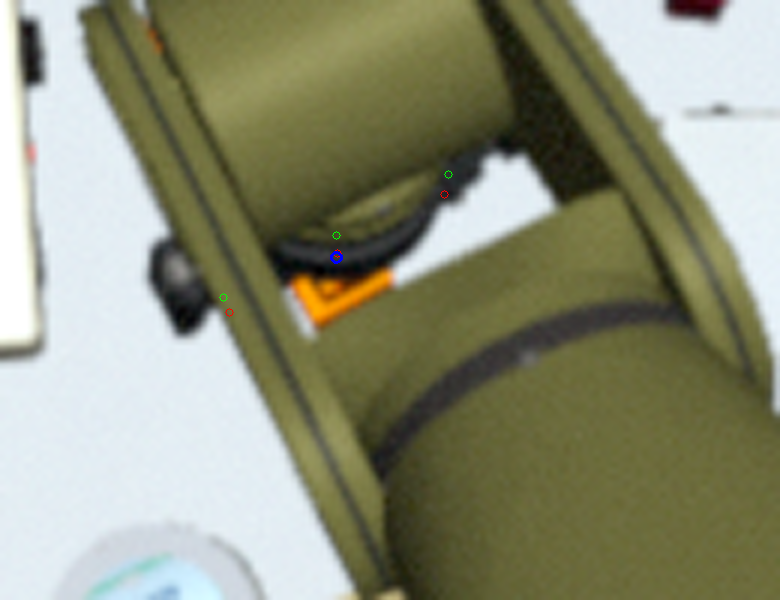

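The top view shows the gripper in line with the grip at (336,257), and the fingers at (180,290) and (460,185). The open tips simply sit higher than I predicted. I'll descend.

Request:
{"fn": "carry_out", "kwargs": {
  "targets": "0 0 0.4 0 0 0;0 0 0.25 0 0 0;0 0 0.1 0 0 0;0 0 0 0 0 0"
}}

```text
time_s: 5.38
eef_pos: [0.4305, 0.2548, 0.0528]
ee_rot: [[0.888, 0.46, -0.002], [0.46, -0.888, -0.001], [-0.002, -0.0, -1.0]]
contact_force: [-0.0, 0.3, 0.3]
gripper_width: 1.003
finger_force: 0.0
```

Request:
{"fn": "carry_out", "kwargs": {
  "targets": "0 0 0 0 0 0;0 0 0 0 0 0;0 0 0 0 0 0;0 0 0 0 0 0;0 0 0 0 0 0",
  "jaw": 1,
  "newtons": 40
}}

```text
time_s: 5.8
eef_pos: [0.4315, 0.2553, 0.0543]
ee_rot: [[0.888, 0.46, 0.001], [0.46, -0.888, 0.0], [0.001, 0.0, -1.0]]
contact_force: [-0.2, -0.5, 0.9]
gripper_width: 0.3
finger_force: 0.0
```

Request:
{"fn": "carry_out", "kwargs": {
  "targets": "0 0 0 0 0 0;0 0 0 0 0 0;0 0 0 0 0 0;0 0 0 0 0 0;0 0 0 0 0 0"
}}

```text
time_s: 6.22
eef_pos: [0.4313, 0.2552, 0.054]
ee_rot: [[0.888, 0.46, 0.0], [0.46, -0.888, 0.0], [0.0, 0.0, -1.0]]
contact_force: [-0.4, -0.5, -0.3]
gripper_width: 0.002
finger_force: 0.0
```

```bash
python3 - <<'E'
from h import *
a=get_image("scene")[150:250,270:400,::-1]
a=np.clip(a.astype(float)*1.8,0,255).astype(np.uint8)
cv2.imwrite("pics/z4.png",cv2.resize(a,(780,600),interpolation=2))
E
```

```text
(no output)
```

View pics/z4.png

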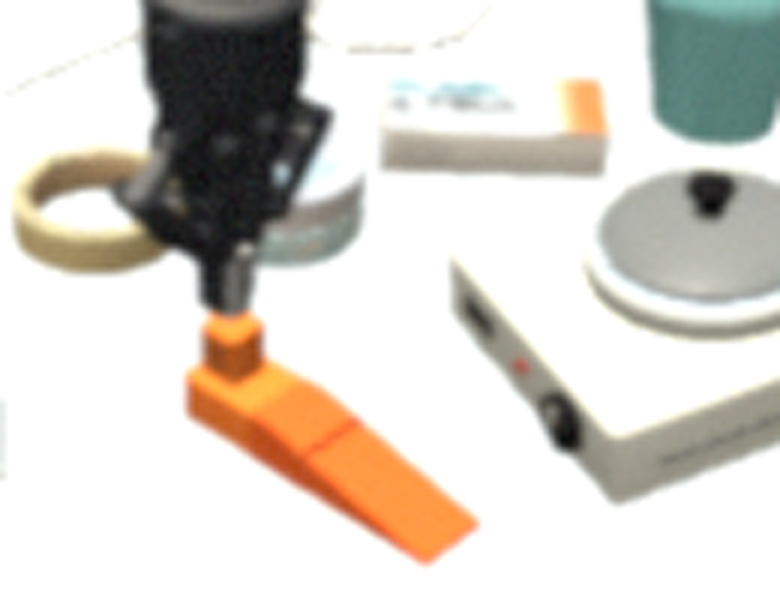

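The gripper closed on air: the shut tip at (233,315) is at or behind the grip's top. I need to work out whether it is too high or too far back.

```bash
python3 - <<'E'
from h import *
for z in(.03,.045,.06): print(z,onz("scene",270+230/6,150+316/6,z))
# grip: scene top centre & top view
print("grip scene",onz("scene",270+234/6,150+327/6,.056),"top",onz("top",326.3,193.7,.056))
for n in("scene","top"):
    r=regions_of(n,"wedge_grip")[0]; print(n,r["extent"],r["score"])
b=get_image("top")[150:250,270:400,::-1]
cv2.imwrite("pics/z5.png",cv2.resize(np.clip(b.astype(float)*2.2,0,255).astype(np.uint8),(780,600),interpolation=2))
E
```

```text
0.03 [0.39459977 0.26981074 0.03      ]
0.045 [0.41447275 0.26333245 0.045     ]
0.06 [0.43434574 0.25685415 0.06      ]
grip scene [0.43817296 0.257587   0.056     ] top [0.42946081 0.25513507 0.056     ]
scene [298.0, 204.2, 345.7, 245.2] 0.79
top [322.6, 198.6, 334.6, 202.0] 0.42
```

View pics/z5.png

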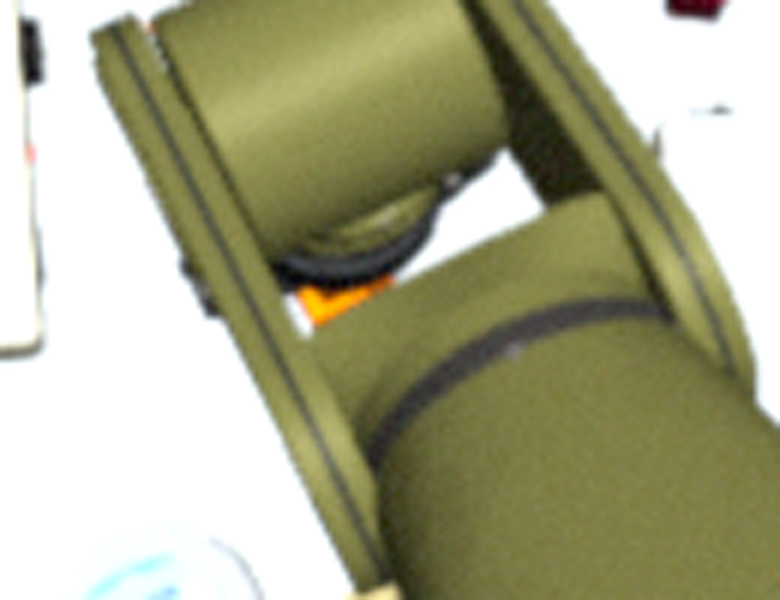

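The tip's ray passes through the TCP's xy (0.431, 0.255) at z≈0.06, so the tool stands about 28 mm higher than its reading suggests, and its xy is right. I'll open, go down about 27 mm and regrip.

Request:
{"fn": "carry_out", "kwargs": {
  "targets": "0 0 0 0 0 0;0 0 0 0 0 0;0 0 0 0 0 0;0 0 0 0 0 0;0 0 0 0 0 0",
  "jaw": -0.5
}}

```text
time_s: 6.83
eef_pos: [0.4313, 0.2552, 0.054]
ee_rot: [[0.888, 0.46, 0.0], [0.46, -0.888, 0.0], [0.0, -0.0, -1.0]]
contact_force: [-0.4, -0.6, 0.6]
gripper_width: 0.709
finger_force: 0.0
```

Request:
{"fn": "carry_out", "kwargs": {
  "targets": "0.05 0 0.3 0 0 0;0 0 0.3 0 0 0;0 0 0.2 0 0 0;0 0 0.1 0 0 0;0 0 0 0 0 0"
}}

```text
time_s: 7.25
eef_pos: [0.4315, 0.2554, 0.0253]
ee_rot: [[0.888, 0.46, -0.003], [0.46, -0.888, -0.001], [-0.003, -0.0, -1.0]]
contact_force: [-0.0, 0.6, -0.0]
gripper_width: 0.747
finger_force: 0.0
```

Request:
{"fn": "carry_out", "kwargs": {
  "targets": "0 0 0 0 0 0;0 0 0 0 0 0;0 0 0 0 0 0;0 0 0 0 0 0;0 0 0 0 0 0",
  "jaw": 1,
  "newtons": 40
}}

```text
time_s: 7.67
eef_pos: [0.4331, 0.2561, 0.0276]
ee_rot: [[0.888, 0.46, 0.001], [0.46, -0.888, 0.001], [0.001, 0.0, -1.0]]
contact_force: [-0.0, 0.7, 1.6]
gripper_width: 0.273
finger_force: 42.1
```

Request:
{"fn": "carry_out", "kwargs": {
  "targets": "0 0 0 0 0 0;0 0 0 0 0 0"
}}

```text
time_s: 7.83
eef_pos: [0.4331, 0.2561, 0.0276]
ee_rot: [[0.888, 0.46, 0.001], [0.46, -0.888, 0.001], [0.001, -0.0, -1.0]]
contact_force: [0.0, 0.5, 2.4]
gripper_width: 0.274
finger_force: 42.2
```

```bash
python3 - <<'E'
from fit import *
H=[("top",(-85,-85,72),(272.7,143.7)),("top",(-85,85,72),(277,207.7)),("top",(85,-85,72),(206.3,148.3)),
("scene",(-85,85,72),(344.9,191.4)),("scene",(-85,-85,72),(373.1,222.6)),("scene",(85,-85,72),(422.6,204.6)),("scene",(-85,-85,22),(373.4,233.1)),("scene",(-85,85,22),(345.8,201.3))]
# new scene corners from z4 (scale 6, off 270,150)
H+= [("scene",(-85,85,72),(270+453/6,150+262/6)),("scene",(-85,-85,72),(270+618/6,150+437/6)),("scene",(-85,-85,22),(270+618/6,150+500/6)),("scene",(-85,85,22),(270+455/6,150+315/6))]
for o in(H[:3],H[3:],H):
    x,r=fit(lambda p,l:hp(p,l,.1),o,[.47,.46,1.57]); print(x.round(4),"edge",hp(x,(-85,0,22),.1).round(4),r.round(1).tolist())
E
```

```text
[0.473  0.4731 1.6383] edge [0.4788 0.3868 0.0079] [[0.2, -0.6], [0.5, 1.4], [-0.9, -0.4]]
[0.4816 0.4805 1.6286] edge [0.4866 0.3941 0.0079] [[0.2, -1.8], [-0.0, -0.3], [3.6, -1.2], [-0.5, 2.9], [-0.1, 1.3], [-0.4, -4.1], [0.1, -0.5], [-0.1, 2.7], [-0.1, 0.1]]
[0.4775 0.4796 1.6408] edge [0.4836 0.3934 0.0079] [[-2.5, -2.2], [-2.0, -0.5], [-3.5, -2.0], [-0.7, -2.2], [-0.4, -1.0], [2.6, -2.2], [-0.9, 2.2], [-1.0, 0.9], [-1.3, -4.5], [-0.3, -1.2], [-0.5, 1.9], [-1.0, -0.3]]
```

Request:
{"fn": "carry_out", "kwargs": {
  "targets": "0 0 -0.1 0 0 0;0.4 0.6 0 0 0 0;0.4 0.6 0 0 0 0;0.3 0.5 0 0 0 0;0.17 0.23 0 0 0 0"
}}

```text
time_s: 8.25
eef_pos: [0.4942, 0.221, 0.0299]
ee_rot: [[0.888, 0.459, -0.0], [0.459, -0.888, -0.0], [-0.0, 0.0, -1.0]]
contact_force: [-0.7, 0.3, -2.0]
gripper_width: 0.271
finger_force: 41.7
```

Request:
{"fn": "carry_out", "kwargs": {
  "targets": "0 0 0 0 0 -0.5;0 0 0 0 0 -0.9;0 0 0 0 0 -0.9;0 0 0 0 0 -0.9;0 0 0 0 0 -0.9"
}}

```text
time_s: 8.67
eef_pos: [0.4923, 0.2219, 0.0295]
ee_rot: [[0.561, 0.828, -0.002], [0.828, -0.561, -0.0], [-0.001, -0.001, -1.0]]
contact_force: [-0.3, 0.2, -0.3]
gripper_width: 0.272
finger_force: 41.7
```

Request:
{"fn": "carry_out", "kwargs": {
  "targets": "0 0 0 0 0 -0.9;0 0 0 0 0 -0.9;0 0 0 0 0 -0.9;0 0 0 0 0 -0.9;0 0 0 0 0 -0.9"
}}

```text
time_s: 9.08
eef_pos: [0.4923, 0.222, 0.0295]
ee_rot: [[0.055, 0.998, -0.001], [0.998, -0.055, -0.0], [-0.0, -0.001, -1.0]]
contact_force: [-0.2, 0.1, -1.3]
gripper_width: 0.274
finger_force: 41.7
```

Request:
{"fn": "carry_out", "kwargs": {
  "targets": "0 0 0 0 0 -0.7;0 0 0 0 0 -0.34;0 0 0.1 0 0 0;0 0 0 0 0 0"
}}

```text
time_s: 9.42
eef_pos: [0.4929, 0.2222, 0.0275]
ee_rot: [[-0.063, 0.998, -0.001], [0.998, 0.063, 0.0], [0.0, -0.001, -1.0]]
contact_force: [-2.2, -0.9, 3.4]
gripper_width: 0.271
finger_force: 42.5
```

```bash
python3 - <<'E'
from h import *
s=ctrl.read_state(); t=s["eef_pos"]; x=s["ee_rot"][:,0]; print(t,np.degrees(np.arctan2(x[1],x[0])),s["contact_force"])
f=lambda p:((proj("scene",p)-[270,150])*6).round()
g=lambda p:((proj("top",p)-[200,130])*5).round()
l=np.array([-x[1],x[0],0])
for n,k in(("tip",.142),("line",.066)):
  for w in(.02,-.02):
    p=t*[1,1,0]+k*x+w*l; p[2]=.003 if n=="tip" else .022; print(n,f(p),g(p))
a=get_image("scene")[150:250,270:400,::-1]; b=get_image("top")[130:230,200:330,::-1]
e=lambda a:cv2.resize(np.clip(a.astype(float)*1.8,0,255).astype(np.uint8),(780,600),interpolation=2)
cv2.imwrite("pics/z6.png",e(a)); cv2.imwrite("pics/z6t.png",e(b))
E
```

```text
[0.49291965 0.22223905 0.02745897] 93.62775035224443 [-2.17930408 -0.92273203  3.41593101]
tip [453. 404.] [427. 278.]
tip [490. 451.] [422. 204.]
line [312. 409.] [569. 257.]
line [347. 458.] [562. 182.]
```

View pics/z6.png

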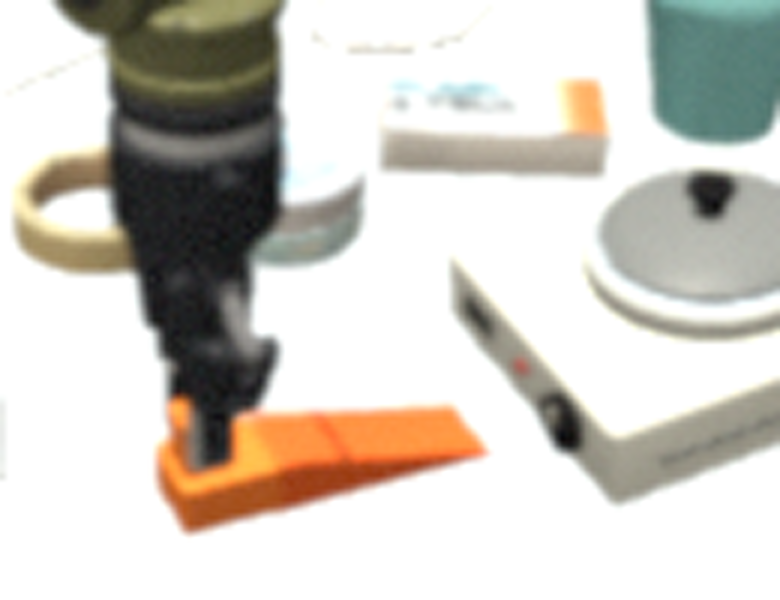

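The wedge matches its predicted pixels, with the tip at (455,406)/(487,452) and flat. The heater's front bottom corners are near (455,310) and (618,500). I'll check the sideways centring numerically.

```bash
python3 - <<'E'
from h import *
P=lambda u,v,z:onz("scene",270+u/6,150+v/6,z).round(4)
print("scene top",P(453,262,.058),P(618,437,.058),"bot",P(455,310,.008),P(618,500,.008),"lamp",P(520,367,.033))
print("top view",onz("top",272.7,143.7,.058).round(4),onz("top",277,207.7,.058).round(4))
im=get_image("top"); hsv=cv2.cvtColor(im,cv2.COLOR_RGB2HSV)
m=(hsv[...,1]<50)&(hsv[...,2]>125); m[:, :195]=0; m[:,290:]=0; m[:130]=0; m[225:]=0
print("thr",im[178,265],im[178,290],im[160,240])
# red lamp in top
d=im.astype(int); r=(d[...,0]-np.maximum(d[...,1],d[...,2])>25); r[:, :268]=0; r[:,285:]=0; r[:140]=0;r[215:]=0
ys,xs=np.nonzero(r); print("lamp px top",xs.mean(),ys.mean(),len(xs)) if len(xs) else 0
if len(xs): print(onz("top",xs.mean(),ys.mean(),.033))
# front edge per row: strongest gradient
g=cv2.cvtColor(im,cv2.COLOR_RGB2GRAY).astype(int)
for v in range(140,216,5): print(v,g[v,266:284].tolist())
print("cols", g[134:152,240].tolist(), g[200:222,240].tolist())
E
```

```text
scene top [0.4231 0.3767 0.058 ] [0.5741 0.3927 0.058 ] bot [0.3973 0.3916 0.008 ] [0.5614 0.4043 0.008 ] lamp [0.4829 0.3879 0.033 ]
top view [0.5624 0.3879 0.058 ] [0.3978 0.3773 0.058 ]
thr [149 155 152] [154  65   0] [82 84 80]
lamp px top 275.0 175.0 1
[0.48629938 0.38591349 0.033     ]
140 [134, 135, 134, 135, 135, 135, 133, 134, 135, 134, 134, 133, 133, 134, 134, 134, 134, 134]
145 [152, 152, 152, 152, 147, 132, 113, 132, 134, 133, 134, 134, 134, 134, 134, 135, 134, 134]
150 [153, 152, 152, 153, 149, 135, 112, 111, 131, 134, 134, 135, 135, 134, 134, 133, 135, 134]
155 [153, 153, 153, 153, 150, 143, 120, 49, 11, 25, 74, 121, 134, 134, 134, 134, 135, 134]
160 [153, 153, 154, 154, 152, 147, 126, 68, 23, 18, 48, 97, 132, 134, 134, 136, 134, 135]
165 [153, 153, 153, 153, 153, 149, 139, 117, 100, 122, 131, 133, 134, 136, 135, 135, 134, 135]
170 [153, 153, 154, 153, 153, 151, 145, 126, 103, 131, 135, 135, 135, 135, 135, 135, 134, 135]
175 [154, 154, 152, 153, 153, 153, 148, 130, 97, 102, 131, 134, 134, 134, 133, 134, 133, 134]
180 [153, 154, 153, 153, 153, 152, 151, 141, 122, 105, 13
[... 202 characters left out ...]
33, 135, 134, 134, 134]
195 [153, 153, 153, 154, 152, 153, 154, 151, 143, 121, 69, 99, 131, 135, 134, 134, 134, 134]
200 [153, 154, 153, 152, 154, 153, 154, 152, 147, 128, 101, 119, 133, 135, 133, 134, 134, 135]
205 [152, 151, 149, 149, 149, 149, 149, 147, 143, 130, 107, 108, 132, 133, 133, 133, 135, 135]
210 [100, 103, 109, 110, 112, 112, 113, 115, 119, 124, 132, 133, 134, 135, 135, 134, 135, 134]
215 [134, 135, 134, 134, 135, 135, 135, 134, 135, 134, 135, 134, 135, 135, 133, 134, 133, 135]
cols [133, 133, 135, 136, 134, 135, 134, 134, 134, 134, 135, 143, 152, 152, 151, 152, 151, 152] [136, 153, 153, 153, 153, 154, 154, 152, 145, 128, 93, 70, 89, 119, 133, 134, 135, 135, 135, 134, 135, 133]
```

The lamp and both cameras put the front edge's middle at (0.483, 0.389). The wedge axis meets it at x 0.482, so it is centred. Next is the push, about 102 mm in all.

Request:
{"fn": "carry_out", "kwargs": {
  "targets": "0.2 0 0 0 0 0;0.3 0 0 0 0 0;0.3 0 0 0 0 0;0.3 0 0 0 0 0;0.2 0 0 0 0 0"
}}

```text
time_s: 9.98
eef_pos: [0.491, 0.2619, 0.0275]
ee_rot: [[-0.065, 0.998, 0.001], [0.998, 0.065, -0.0], [-0.0, 0.001, -1.0]]
contact_force: [0.4, -5.1, 5.8]
gripper_width: 0.272
finger_force: 42.6
```

Request:
{"fn": "carry_out", "kwargs": {
  "targets": "0.15 0 0 0 0 0;0.15 0 0 0 0 0;0.15 0 0 0 0 0;0.15 0 0 0 0 0;0.15 0 0 0 0 0"
}}

```text
time_s: 10.4
eef_pos: [0.4897, 0.2823, 0.0275]
ee_rot: [[-0.065, 0.998, 0.001], [0.998, 0.065, -0.004], [-0.004, 0.0, -1.0]]
contact_force: [1.2, -11.2, 8.1]
gripper_width: 0.268
finger_force: 42.9
```

Request:
{"fn": "carry_out", "kwargs": {
  "targets": "0.15 0 0 0 0 0;0.15 0 0 0 0 0;0.15 0 0 0 0 0;0.15 0 0 0 0 0;0.1 0 0 0 0 0"
}}

```text
time_s: 10.82
eef_pos: [0.4883, 0.3034, 0.0274]
ee_rot: [[-0.065, 0.998, 0.001], [0.998, 0.065, -0.004], [-0.004, 0.0, -1.0]]
contact_force: [0.5, -11.2, 7.5]
gripper_width: 0.269
finger_force: 42.8
```

```bash
python3 - <<'E'
from h import *
im=get_image("top"); g=cv2.cvtColor(im,cv2.COLOR_RGB2GRAY).astype(int)
for v in range(145,211,10): print(v,g[v,262:290].tolist())
E
```

```text
145 [148, 129, 81, 56, 57, 59, 58, 50, 41, 50, 59, 60, 64, 83, 93, 74, 72, 80, 80, 79, 78, 77, 76, 75, 74, 71, 70, 69]
155 [152, 152, 152, 152, 152, 150, 137, 93, 58, 57, 60, 58, 52, 41, 46, 58, 60, 63, 75, 89, 71, 55, 57, 57, 56, 56, 55, 54]
165 [152, 151, 152, 152, 152, 152, 150, 150, 139, 113, 78, 95, 100, 66, 57, 59, 58, 57, 43, 45, 54, 59, 61, 69, 85, 88, 49, 25]
175 [152, 153, 152, 152, 152, 153, 153, 151, 147, 131, 98, 68, 70, 81, 81, 83, 81, 76, 67, 59, 61, 58, 57, 44, 44, 57, 62, 65]
185 [152, 152, 152, 152, 152, 152, 152, 152, 151, 146, 128, 83, 69, 65, 63, 59, 59, 59, 63, 63, 67, 73, 73, 70, 70, 72, 73, 71]
195 [153, 152, 152, 151, 152, 153, 152, 153, 152, 150, 143, 122, 68, 84, 128, 133, 133, 134, 132, 134, 133, 133, 133, 132, 134, 134, 133, 131]
205 [149, 149, 148, 148, 148, 147, 146, 146, 143, 142, 138, 126, 95, 76, 102, 131, 134, 133, 134, 133, 134, 133, 134, 134, 134, 134, 134, 134]
```

Request:
{"fn": "carry_out", "kwargs": {
  "targets": "0.15 0 0 0 0 0;0.15 0 0 0 0 0;0.15 0 0 0 0 0;0.15 0 0 0 0 0;0.1 0 0 0 0 0"
}}

```text
time_s: 11.28
eef_pos: [0.487, 0.3244, 0.0275]
ee_rot: [[-0.065, 0.998, 0.001], [0.998, 0.065, -0.004], [-0.004, 0.0, -1.0]]
contact_force: [0.3, -11.2, 8.0]
gripper_width: 0.27
finger_force: 42.8
```

```bash
python3 - <<'E'
from h import *
s=ctrl.read_state(); t=s["eef_pos"]; x=s["ee_rot"][:,0]; print(t)
f=lambda p:((proj("scene",p)-[270,150])*6).round()
l=np.array([-x[1],x[0],0])
for w in(.02,-.02):
    p=t*[1,1,0]+.066*x+w*l; p[2]=.022; print("line",f(p))
    
a=get_image("scene")[150:250,270:400,::-1]
cv2.imwrite("pics/z7.png",cv2.resize(np.clip(a.astype(float)*1.8,0,255).astype(np.uint8),(780,600),interpolation=2))
E
```

```text
[0.48695522 0.32441445 0.02745662]
line [503. 361.]
line [542. 407.]
```

View pics/z7.png

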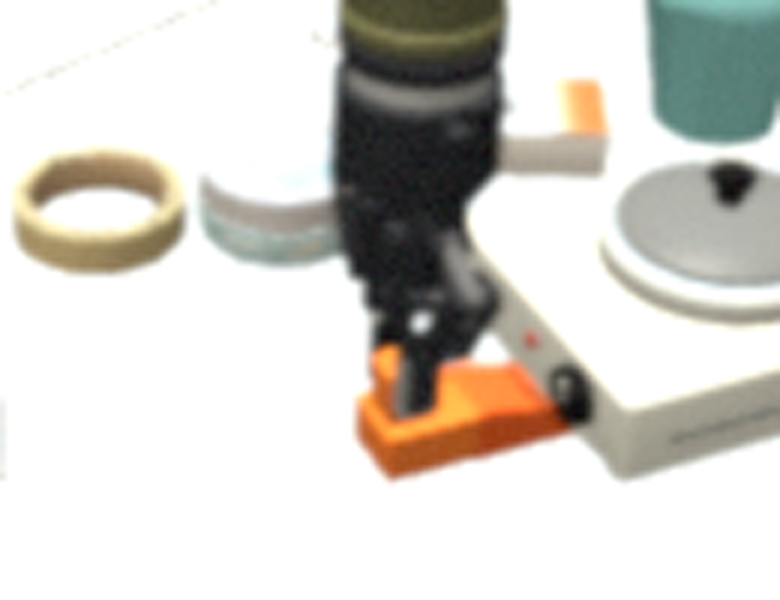

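The wedge is under the middle of the front edge, the heater's near bottom corner has risen from (618,500) to (622,478), and the bystanders look unmoved. I'll measure the tilt by tracking features.

```bash
cat > tilt.py <<'E'
from fit import *
p0=np.array([.4745,.4755,1.637]); fl=[]
P={"scene":[(-85,-85,72),(-85,-85,22),(85,-85,72),(0,-85,60),(-85,0,45),(-85,-45,45),(0,0,120)],
   "top":[(-85,85,72),(85,85,72),(85,-85,72),(0,0,120)]}
for c in P:
    a=cv2.cvtColor(cv2.imread(f"pics/{c}0.png"),cv2.COLOR_BGR2GRAY); im=get_image(c); b=cv2.cvtColor(im,cv2.COLOR_RGB2GRAY)
    for l in P[c]:
        u=proj(c,hp(p0,l,.1)); x,y=np.round(u).astype(int); h=10
        T=cv2.resize(a[y-h:y+h+1,x-h:x+h+1],None,fx=4,fy=4,interpolation=2); S=cv2.resize(b[y-h-9:y+h+10,x-h-9:x+h+10],None,fx=4,fy=4,interpolation=2)
        m=cv2.matchTemplate(S,T,cv2.TM_CCOEFF_NORMED); _,v,_,k=cv2.minMaxLoc(m); d=np.array(k)/4-9
        print(c,l,d,round(v,2))
        if v>.85: fl.append((c,l,d))
g=lambda q:np.concatenate([(proj(c,hp(p0+q[:3],l,q[3]))-proj(c,hp(p0,l,.1))-d) for c,l,d in fl]+[np.array([q[2]*20])])
r=least_squares(g,[0,0,0,.0],loss="soft_l1"); print("shift dx dy dyaw tilt",r.x.round(4),np.round(r.fun,1))
E
python3 tilt.py
```

```text
scene (-85, -85, 72) [ 2. -4.] 0.96
scene (-85, -85, 22) [ 1.75 -3.25] 0.96
scene (85, -85, 72) [0.5 0. ] 0.98
scene (0, -85, 60) [ 2.   -2.25] 0.97
scene (-85, 0, 45) [ 2.25 -3.25] 0.75
scene (-85, -45, 45) [ 2.  -3.5] 0.71
scene (0, 0, 120) [ 3. -1.] 0.88
top (-85, 85, 72) [-3.25 -0.25] 0.79
top (85, 85, 72) [-2.    0.25] 0.97
top (85, -85, 72) [-2.5   0.25] 0.95
top (0, 0, 120) [-5.5   0.25] 0.99
shift dx dy dyaw tilt [-0.0001  0.0007  0.0029  0.0205] [ 0.4  0.1 -0.7 -0.   1.3 -0.  -0.1  0.4  0.2 -1.2 -0.3  0.2  0.1  0.4
  0.8 -0.3  0.1]
```

The heater hasn't slid and its tilt is about 0.02 rad, so I'll push about 9 mm further.

Request:
{"fn": "carry_out", "kwargs": {
  "targets": "0.1 0 0 0 0 0;0.1 0 0 0 0 0;0.1 0 0 0 0 0;0 0 0 0 0 0"
}}

```text
time_s: 11.77
eef_pos: [0.4864, 0.3335, 0.0275]
ee_rot: [[-0.065, 0.998, 0.001], [0.998, 0.065, -0.003], [-0.003, 0.0, -1.0]]
contact_force: [1.2, -10.3, 8.6]
gripper_width: 0.272
finger_force: 42.9
```

```bash
python3 tilt.py
```

```text
scene (-85, -85, 72) [ 2.5 -4.5] 0.95
scene (-85, -85, 22) [ 2.25 -3.5 ] 0.94
scene (85, -85, 72) [0.5 0. ] 0.97
scene (0, -85, 60) [ 2.  -2.5] 0.97
scene (-85, 0, 45) [ 2.75 -3.25] 0.73
scene (-85, -45, 45) [ 2.25 -4.  ] 0.7
scene (0, 0, 120) [ 3.5  -1.25] 0.84
top (-85, 85, 72) [-9.    0.25] 0.59
top (85, 85, 72) [-2.5   0.25] 0.97
top (85, -85, 72) [-2.75  0.  ] 0.95
top (0, 0, 120) [-6.  0.] 0.98
shift dx dy dyaw tilt [0.0001 0.0008 0.002  0.0069] [ 0.3  0.  -1.  -0.3  1.6  0.1  0.2  0.5 -0.1  0.1  0.1  0.6  0.5 -0.2
  0. ]
```

Tilt is about 0.007 rad with no shift. In the last picture the ramp was still visible about 11 mm past the black line, so 9 mm more agrees with level. I'll release and lift.

Request:
{"fn": "carry_out", "kwargs": {
  "targets": "0 0 0 0 0 0;0 0 0 0 0 0;0 0 0 0 0 0;0 0 0 0 0 0;0 0 0 0 0 0",
  "jaw": -0.3
}}

```text
time_s: 12.28
eef_pos: [0.4854, 0.3346, 0.0266]
ee_rot: [[-0.065, 0.998, -0.001], [0.998, 0.065, 0.0], [0.0, -0.001, -1.0]]
contact_force: [-0.0, 0.0, -0.9]
gripper_width: 0.652
finger_force: 0.0
```

Request:
{"fn": "carry_out", "kwargs": {
  "targets": "0 0 -0.3 0 0 0;0 0 -0.6 0 0 0;0 0 -0.9 0 0 0;0 0 -0.9 0 0 0;-0.5 0 -0.9 0 0 0"
}}

```text
time_s: 12.7
eef_pos: [0.4866, 0.3207, 0.1369]
ee_rot: [[-0.066, 0.998, 0.0], [0.998, 0.066, 0.001], [0.001, 0.0, -1.0]]
contact_force: [0.2, -0.7, 0.4]
gripper_width: 0.649
finger_force: 0.0
```

Request:
{"fn": "carry_out", "kwargs": {
  "targets": "-0.7 0 -0.9 0 0 0;-0.7 0 -0.9 0 0 0;-0.5 0 -0.5 0 0 0;0 0 0 0 0 0;0 0 0 0 0 0"
}}

```text
time_s: 13.12
eef_pos: [0.4912, 0.2624, 0.2058]
ee_rot: [[-0.063, 0.998, 0.003], [0.998, 0.063, 0.002], [0.002, 0.003, -1.0]]
contact_force: [0.3, 0.6, -1.0]
gripper_width: 0.65
finger_force: 0.0
```

```bash
python3 tilt.py | tail -1; python3 - <<'E'
from fit import *
im=get_image("scene"); d=im.astype(int)
o=(d[...,0]-d[...,2]>60)&(d[...,0]>90); o[:150]=0;o[260:]=0;o[:,:320]=0;o[:,400:]=0
o[:190]=0
ys,xs=np.nonzero(o); print("orange",xs.min(),xs.max(),ys.min(),ys.max())
w=[.4864,.3335,np.radians(93.7)]
for l in((0,0,56),(-16,20,0),(-16,-20,0),(-16,-20,28),(66,-20,22),(66,20,22)): print(l,proj("scene",wp(w,l)).round(1))
for n,z in(("cream_pot",.044),("red_polish",.07),("pink_polish",.07)):
    e=look_for("top",n); print(n,[onz("top",(e[0]["extent"][0]+e[0]["extent"][2])/2,(e[0]["extent"][1]+e[0]["extent"][3])/2,z).round(3)] if e else None)
E
```

```text
0.2  0.7  0.4 -0.1  0.1]
orange 333 362 207 227
(0, 0, 56) [340.1 209. ]
(-16, 20, 0) [331.3 221.9]
(-16, -20, 0) [337.1 230. ]
(-16, -20, 28) [337.6 222.3]
(66, -20, 22) [363.2 217.2]
(66, 20, 22) [356.7 209.5]
cream_pot [array([0.278, 0.335, 0.044])]
red_polish None
pink_polish [array([0.54 , 0.015, 0.07 ])]
```

```bash
python3 tilt.py | tail -3; python3 -c "
from cell import order; print(order.hand_in())"
```

```text
top (0, 0, 120) [-6.  0.] 0.99
shift dx dy dyaw tilt [ 0.     -0.      0.0027  0.0001] [ 0.2 -0.2 -1.2 -0.5  1.5  0.1  0.1  0.4  0.   1.1 -0.4 -0.2  0.   0.2
  0.2  0.7  0.4 -0.1  0.1]
the job is handed in; nothing more can be done
None
```

I handed the job in: the wedge is under the middle of the heater's front edge with its black line at the edge, and it has been let go. By my last camera measurement the heater is level within about 0.01 rad and has not shifted. The cream pot and pink polish are where they were; the red polish was not detected in the last check, and the hand-in gave no verdict.

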